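Hold the test kiln's lid open for inspection

TASK

A firing in the small bench test kiln is to be looked over. First pull the loose vent plug out of the middle of the lid and set it down (not dropped) on the rectangular piece of kiln shelf that lies to one side of the kiln; then lift the lid by its wooden front handle to 30 degrees open and hold it steady there so that the pots inside can be seen. The lid drops shut if let go, so never let it fall or swing it wide open; leave everything else where it stands, and finish with the gripper still on the handle, holding the lid at 30 degrees.

Things in the scene. Friction and masses are not known exactly. Their poses are not given: they have to be found in the camera images.
- kiln: Top-opening bench test kiln, fixed: sheet-steel box lined with white fibre board, 250 mm deep (its x) by 270 mm wide (its y), body 163 mm high; with the lid shut its top is 205 mm above the bench. A grey control box, 30 mm deep and 210 mm wide, is on the front from 25 to 110 mm above the bench. Origin: centre of its underside, on the bench. Its x axis points from the front (handle side) to the back (hinge side), z up. Its position and yaw vary.
- kiln_lid (a joint): Opening angle of the kiln's lid, rad: 0 shut, growing as the front of the lid rises; 30 degrees is 0.524; stop at 1.5. The lid is a flat 40 mm thick fibre slab of 250 x 270 mm with a steel band, with its handle 0.8 to 1.0 kg, on a free hinge along the kiln's back edge; it falls shut from any angle. It takes about 4 to 5.5 N up at the handle to hold.
- lid_hinge (a point): Point on the lid's hinge line, at its middle: 132 mm behind the kiln's centre, 165 mm above the bench. The hinge line runs along the kiln's y axis.
- vent_hole (a point): Centre of the mouth of the vent hole, in the lid's upper face, 205 mm above the bench with the lid shut, at the middle of the kiln. The hole is round, 39 mm wide, and goes straight through the 40 mm lid.
- lid_handle: Wooden handle bar of the lid: round, 20 mm thick, 140 mm long, in front of the lid, on two 10 mm standoffs 60 mm either side of its middle. Origin: middle of the bar. Its y axis runs along the bar, x points to the hinge; with the lid shut z is up; it turns with the lid. With the lid shut it is 185 mm above the bench; the clear gap between bar and lid front is 37 mm. From the hinge line it is 304 mm towards the front and 20 mm up (lid shut).
- vent_plug: Loose pale ceramic vent plug, 88 mm tall, about 0.1 kg. Bottom to top: round stem tapering from 27 mm wide at the foot to 32 mm, 42 mm long; flange 50 mm wide, 8 mm thick; straight round knob 30 mm wide, 38 mm tall. Origin: centre of the stem's foot; z up along its axis. At the start the stem stands in the vent hole and the flange rests on the lid, so it must be drawn straight up 42 mm to come free. It can stand on its foot.
- plug_middle (a point): Centre of the plug's flange, on its axis 46 mm above the foot.
- shelf_offcut: Rectangular piece of pale kiln shelf, 190 mm (its x) by 130 mm (its y), 16 mm thick, lying on the bench, fixed, to the left or the right of the kiln. Origin: centre of its underside; z up. The kiln post stands at its +x end; the -x half is free.
- kiln_post: Bystander: round pale kiln post, 32 mm wide, 65 mm tall, standing loose on the shelf offcut about 65 mm from its centre along the offcut's +x axis and up to 30 mm to either side. Origin: centre of its foot.
- bisque_cup: Bystander: loose pinkish bisque cup, 72 mm wide, 80 mm tall, on a round plywood bat (190 mm wide, 15 mm thick) that lies on the other side of the kiln from the shelf offcut. Origin: centre of its foot.
- glaze_jar: Bystander: loose clear glaze jar with white cap, 76 mm wide, 85 mm tall, on the bench. Origin: centre of its underside.
- brush_jar: Bystander: loose white jar of brushes, 72 mm wide, 100 mm tall, brushes up to 200 mm. Origin: centre of its underside.
- loop_tool: Bystander: loose wooden-handled loop tool, 190 mm long, 12 mm thick, lying on the bench in front of the kiln. Origin: near its middle, on the bench.
Mind the look-alikes: they are no part of the job. Leave any orange or purple look-alike of the vent_plug alone. Leave any green look-alike of the shelf_offcut alone.

How it is judged:
By the outcome, as a careful person would: the job done as asked, in the order asked, and still so for the second after the job is handed in, while the arm keeps its last pose, push and grip.
It also fails if it takes over 61 s, if anything falls off the work surface, if the arm or the gripper's body presses on something with over 40 N, if the wrist force passes 120 N, or if a joint passes its speed limit or range.

ROBOT

A 6-joint arm with a two-finger parallel gripper is mounted at the origin on the work surface. World frame = base frame: x ahead of the robot, y to its left, z up, the work surface at z = 0. Lengths are in m, angles in rad, forces in N, time in s.
With the tool pointing down it reaches from about 0.3 to 0.75 m from the base axis. Payload 8.5 kg.
Tool frame: the origin (TCP) lies on the centre line of the jaws, within the pads' length; the fingertips stand 25 mm ahead of it and the grasp point (between the pads) lies 6 mm ahead of it; z points along the fingers, y is the line along which they close (so a half turn about z gives the same grasp; the last joint's range is limited). The gripper opens to 88 mm and grips with 3 to 60 N. Pads are 18 mm wide; open, the fingers measure 123 mm over their backs; the gripper's body (75 mm by 187 mm) begins 45 mm behind the grasp point.
Start: joints at [1.079, 0.381, 1.297, -0, 1.464, -0.215], TCP at [0.15, 0.529, 0.229] pointing down, gripper open.
Joint ranges: [-3.11, 3.11], [-0.89, 2.33], [0.22, 2.48], [-1.42, 4.56], [0.17, 2.85], [-2.88, 2.88]. Speed limits (rad/s): [2.39, 2.39, 3.14, 3.14, 3.14, 3.14].

INTERFACE

Orientations are given as a unit quaternion [x, y, z, w].
In Python, from rig import arm gives the robot as it stands. The module is installed in compiled form; this text tells all that it offers.
- The arm moves only by the tool step_arm, never from a script. Its argument "rows" is a list of rows, each a list of 3 entries, a list of its own where there are three numbers: the closure, from 0 (fully open) to 1 (shut), then the shift along the tool's x, y, z in mm, then the turn about the tool's z in rad. A call has 1 to 12 rows; each row is the pose to reach, as a shift and turn from the pose commanded when the call began, along the tool's axes at that moment; what a row does not reach only later rows make up. A row lasts 1/10 s, in which the tool goes at most 50 mm and 8.59 degrees, less where a joint would pass 70% of its speed; a pose out of reach is approached as far as the arm can. A call with a gripper value outside its range is refused whole. The fingers move at their own pace and stop on an object; "force" is the grip in N (left out, the last holds). Time passes only in rows, so rows that repeat a pose let the fingers close. It gives the time, the measured TCP pose, the force, the opening and the grip force at its end, in the units of the state.
- arm.get_obs(): the state, without advancing time (a new reading comes with each control period).
- arm.capture(name): name is "scene" or "top" or "wrist"; returns a dict with "color" (400x640x3 uint8, red, green, blue), "K" (3x3 intrinsics, pixels), "world_from_camera" (4x4, takes a point from camera to world coordinates); the wrist camera has in their place "tool_from_camera" (4x4, takes a point from camera to tool coordinates, whose origin is the TCP and whose axes are the flange's). Camera axes: x right, y up, looking along -z (the intrinsics and any distortion apply to the point x, -y, -z); pixel columns grow to the right and rows downward; lengths in m; the calibration is good to about 2 mm. The wrist camera is an equidistant fisheye: a pixel r from the principal point sees the ray r / f radians off the axis. A picture is of the moment at which its call begins: read the wrist's pose just before it. There is no depth.
- arm.hand_in(): hands the job in; it is judged then, once.
The state is a dict: "clock": time; "qpos": joint angles; "dq": joint speeds; "joint_torque": joint torques, N m; "position": TCP position; "ee_rot": TCP orientation; "contact_force": force on the tool from outside, world axes, zero at the start; "torque": the same for the moment, N m; "grip_width": opening from 0.0 (shut) to 1.0 (fully open); "grip_force": force on a finger pad.
Only numpy, scipy, OpenCV 4.12 (cv2) and the standard library are available. Lean on these libraries where they do the work, as an engineer would, in place of code of your own. Each camera call takes 0.05 s, during which the arm holds its last target. There are 200 camera calls.

## Working session

There is one attempt and no reset: what is moved stays moved. The work goes in short steps, Python scripts to look and compute and a tool call to move; the robot and the scene stay as the last step left them, time stands still between calls to the robot, and variables do not carry over. Pictures are saved under pics/ and viewed, at most 10 in all, crops included, and the job is handed in when it is done.

Besides the shell and the picture viewer there is one more tool, called after "Request:" as name(argument=value, ...) on one line, values as JSON. step_arm: Moves the arm, as the interface text tells. Its arguments: {"type":"object","properties":{"rows":{"type":"array","items":{"type":"array"}},"force":{"type":"number"}},"required":["rows"]}

```bash
mkdir -p pics; cat > h.py <<'E'
import numpy as np, cv2
from rig import arm
from scipy.spatial.transform import Rotation as R
def cap(n,f=None):
    o=arm.get_obs(); d=arm.capture(n)
    if n=="wrist":
        T=np.eye(4);T[:3,:3]=R.from_quat(o["ee_rot"]).as_matrix();T[:3,3]=o["position"]
        d["W"]=T@np.array(d["tool_from_camera"])
    else: d["W"]=np.array(d["world_from_camera"])
    d["n"]=n
    if f: cv2.imwrite("pics/"+f,d["color"][:,:,::-1]); np.savez("pics/"+f+".npz",W=d["W"],K=d["K"],color=d["color"],n=n)
    return d
def load(f):
    z=np.load("pics/"+f+".npz"); return {k:z[k] for k in("W","K","color")}|{"n":str(z["n"])}
def ray(d,u,v):
    K=d["K"];x=(u-K[0,2])/K[0,0];y=(v-K[1,2])/K[1,1]
    if d["n"]=="wrist":
        r=np.hypot(x,y)+1e-12;c=np.array([x/r*np.sin(r),-y/r*np.sin(r),-np.cos(r)])
    else: c=np.array([x,-y,-1])
    v=d["W"][:3,:3]@c; return d["W"][:3,3],v/np.linalg.norm(v)
def onz(d,u,v,z):
    o,r=ray(d,u,v); return o+r*(z-o[2])/r[2]
def tri(*a):
    A=0;b=0
    for d,u,v in a:
        o,r=ray(d,u,v);P=np.eye(3)-np.outer(r,r);A=A+P;b=b+P@o
    p=np.linalg.solve(A,b); e=[np.linalg.norm(np.cross(p-ray(d,u,v)[0],ray(d,u,v)[1]))for d,u,v in a]
    return p,e
def proj(d,p):
    c=np.linalg.inv(d["W"])@np.append(p,1);x,y,z=c[0],-c[1],-c[2];K=d["K"]
    if d["n"]=="wrist":
        r=np.hypot(x,y);t=np.arctan2(r,z);x,y=x/r*t,y/r*t
    else:x,y=x/z,y/z
    return K[0,0]*x+K[0,2],K[1,1]*y+K[1,2]
E
python3 - <<'E'
from h import *
for n in("scene","top"):
    d=cap(n,n+"0.png"); print(n,d["K"],d["W"].round(3))
o=arm.get_obs();print(o)
a=cv2.imread("pics/top0.png");b=cv2.imread("pics/scene0.png")
E
```

```text
scene [[505.71731354   0.         307.81704908]
 [  0.         505.71731354 201.10404816]
 [  0.           0.           1.        ]] [[-7.350e-01 -4.590e-01  4.990e-01  1.331e+00]
 [ 6.780e-01 -5.000e-01  5.390e-01  7.800e-01]
 [ 1.000e-03  7.350e-01  6.780e-01  1.146e+00]
 [ 0.000e+00  0.000e+00  0.000e+00  1.000e+00]]
top [[439.52629869   0.         324.49794809]
 [  0.         439.52629869 200.51328837]
 [  0.           0.           1.        ]] [[-7.600e-02  9.740e-01 -2.110e-01  3.530e-01]
 [-9.970e-01 -7.500e-02  1.500e-02 -2.400e-02]
 [-1.000e-03  2.120e-01  9.770e-01  1.271e+00]
 [ 0.000e+00  0.000e+00  0.000e+00  1.000e+00]]
{'clock': 0.1, 'qpos': array([ 1.07872473e+00,  3.81096409e-01,  1.29811443e+00,  5.23599941e-06,
        1.46363504e+00, -2.15316180e-01]), 'dq': array([-0.00099307, -0.00144137, -0.00287705,  0.0006572 ,  0.00127709,
        0.00019852]), 'joint_torque': array([ 2.91921802e-03, -4.38656116e+01, -2.24910825e+01,  7.13610230e-02,
        3.42079892e-02, -4.86593865e-05]), 'position': array([0.15016432, 0.5288351 , 0.22804062]), 'ee_rot': array([ 1.37936764e-01,  9.90440839e-01, -5.86923427e-04, -2.19478565e-04]), 'contact_force': array([-0.46528014, -0.37049547,  0.89119679]), 'torque': array([0.01513414, 0.0122164 , 0.00573532]), 'grip_force': 0.0, 'grip_width': 0.998495589586438}
```

View pics/top0.png

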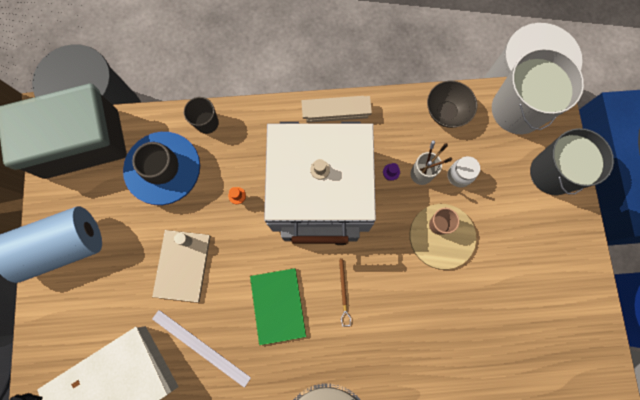

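View pics/scene0.png

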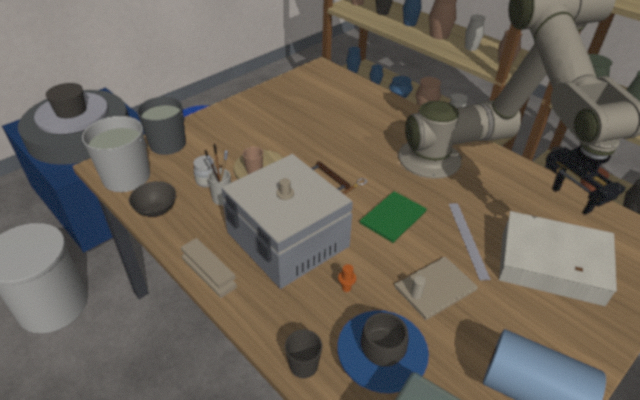

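The two views show these candidates:
- **Vent plug:** the pale one on the lid, top (320,168) / scene (286,187). The orange one at top (237,196) and the purple one at top (391,171) are look-alikes.
- **Shelf offcut:** the pale plate at top (183,267), with the post at its far end (183,240). The green plate at (278,306) is a look-alike, and the beam at (337,106) is something else.
- **Handle:** top (320,238).

I choose the pale plug on the lid and the pale plate, and check both in one close crop.

```bash
python3 - <<'E'
from h import *
t=cv2.imread("pics/top0.png");s=cv2.imread("pics/scene0.png")
r=lambda im,x,y,w,h,k:cv2.resize(im[y:y+h,x:x+w],None,fx=k,fy=k,interpolation=cv2.INTER_CUBIC)
a=r(t,255,115,130,100,3);b=r(s,215,150,145,100,3)[:, :390]
c=r(t,140,220,130,100,3);e=r(t,255,205,130,60,3);e=cv2.copyMakeBorder(e,0,120,0,0,cv2.BORDER_CONSTANT)
cv2.imwrite("pics/crop1.png",np.vstack([np.hstack([a,b]),np.hstack([c,e])]))
# lid mask
d=load("top0.png");hsv=cv2.cvtColor(d["color"],cv2.COLOR_RGB2HSV)
m=cv2.inRange(hsv,(0,0,190),(40,45,255));m[:115]=0;m[225:]=0;m[:,:255]=0;m[:,385:]=0
c=max(cv2.findContours(m,0,2)[0],key=cv2.contourArea);q=cv2.minAreaRect(c);print(q,cv2.contourArea(c))
ap=cv2.approxPolyDP(cv2.convexHull(c),5,True)[:,0];print(ap)
for p in ap: print(onz(d,*p,0.205).round(4))
s_=cv2.cvtColor(d["color"],cv2.COLOR_RGB2HSV)
print(s_[268,185],s_[290,180],s_[315,200],s_[168,320],s_[164,318])
E
```

```text
((319.4999694824219, 171.5), (108.99998474121094, 94.99998474121094), -0.0) 10147.0
[[372 124]
 [374 219]
 [265 219]
 [267 124]]
[ 0.7755 -0.1782  0.205 ]
[ 0.528  -0.1584  0.205 ]
[0.5485 0.1088 0.205 ]
[0.7963 0.0918 0.205 ]
[ 18  58 220] [ 17  59 220] [ 15 122 192] [ 18  61 217] [ 17  62 215]
```

View pics/crop1.png

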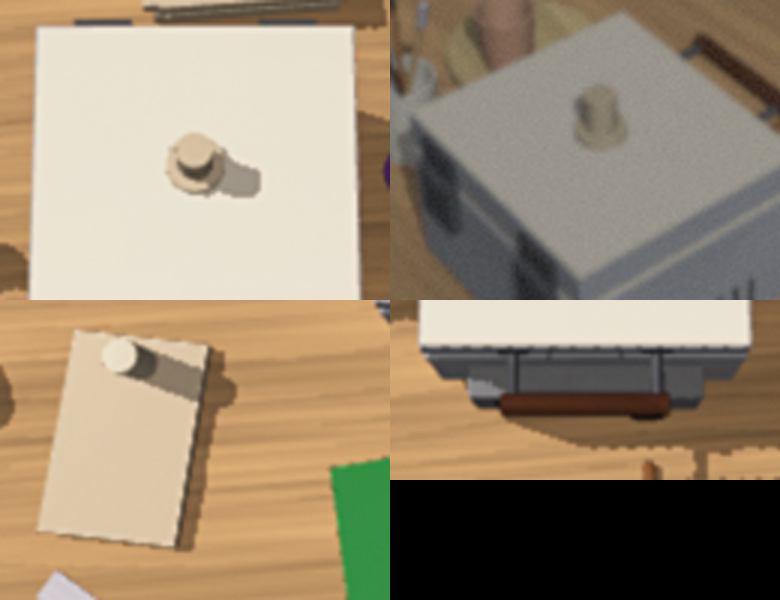

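The crop confirms the choice. The pale plug's knob is centred at top (320.3,164) / scene (285.3,181.5), with its flange seated on the lid. The pale offcut has its post at the far end and its near half free. The brown handle runs from (291.7,240) to (347.7,240).

```bash
python3 - <<'E'
from h import *
t=load("top0.png");s=load("scene0.png")
print("knobtop",tri((t,320.3,164),(s,285.3,181.5)))
print("flange",tri((t,319.3,170),(s,285,193)))
q=[onz(t,*p,.016)for p in[(165,230),(209.3,235),(199.3,302.3),(152.7,297)]]
print(np.round(q,3));print("off",np.mean(q,0).round(4),"axis",((q[0]+q[1]-q[2]-q[3])/2).round(3))
print("post top",onz(t,180.5,239,.081))
for p in[(291.7,240),(347.7,240)]:print("handle",onz(t,*p,.19).round(4))
# handle in scene: brown mask
h=cv2.cvtColor(s["color"],cv2.COLOR_RGB2HSV)
m=cv2.inRange(h,(0,100,20),(15,255,110));m[:150]=0;m[200:]=0;m[:,:305]=0;m[:,360:]=0
n,l,st,ce=cv2.connectedComponentsWithStats(m);print(st[1:],ce[1:])
for p in[(291.7,240),(347.7,240)]:print(proj(s,onz(t,*p,.19)))
print(R.from_quat(arm.get_obs()["ee_rot"]).as_matrix().round(3))
print(arm.capture("wrist")["tool_from_camera"],arm.capture("wrist")["K"])
E
```

```text
knobtop (array([ 0.66375264, -0.03515877,  0.24882068]), [np.float64(0.0020957150095499305), np.float64(0.0020957150095496325)])
flange (array([ 0.66338548, -0.03426228,  0.20614008]), [np.float64(0.00090646905508736), np.float64(0.0009064690550873114)])
[[0.573 0.421 0.016]
 [0.549 0.294 0.016]
 [0.362 0.326 0.016]
 [0.387 0.455 0.016]]
off [0.4677 0.374  0.016 ] axis [ 0.186 -0.033  0.   ]
post top [0.5337224  0.35593479 0.081     ]
handle [0.4937 0.0474 0.19  ]
handle [ 0.4831 -0.0903  0.19  ]
[[316 161  38  33 267]] [[334.80524345 176.56554307]]
(np.float64(348.45287692324), np.float64(184.62455573008486))
(np.float64(318.2511772822381), np.float64(161.28945799992917))
[[-0.962  0.273 -0.001]
 [ 0.273  0.962 -0.001]
 [ 0.    -0.001 -1.   ]]
[[ 1.26844340e-03  9.49476110e-01  3.13836752e-01  8.14229071e-02]
 [ 9.99999157e-01 -1.29161075e-03 -1.34110432e-04 -1.34769796e-04]
 [ 2.78020271e-04  3.13836658e-01 -9.49476948e-01 -1.56077992e-01]
 [ 0.00000000e+00  0.00000000e+00  0.00000000e+00  1.00000000e+00]] [[309.70691629   0.         318.69729403]
 [  0.         309.70691629 204.53984336]
 [  0.           0.           1.        ]]
```

Request:
step_arm(rows=[[0,[0,0,-50],0],[0,[0,0,-110],0.1],[0,[-647,-402,-110],1.37],[0,[-647,-402,-110],1.37],[0,[-647,-402,-110],1.37],[0,[-647,-402,-110],1.37],[0,[-647,-402,-110],1.37],[0,[-647,-402,-110],1.37],[0,[-647,-402,-110],1.37],[0,[-647,-402,-110],1.37],[0,[-647,-402,-110],1.37],[0,[-647,-402,-110],1.37]])

```text
clock: 1.4
position: [0.4877, 0.1573, 0.3351]
ee_rot: [0.734, 0.679, 0.0, -0.0]
contact_force: [0.3, 1.2, -0.2]
grip_width: 1.001
grip_force: 0.0
```

```bash
cat >> h.py <<'E'
def rel(t,ydir=None):
    o=arm.get_obs();M=R.from_quat(o["ee_rot"]).as_matrix()
    print("pos",o["position"].round(4),"clk",o["clock"],"tool mm",(M.T@(np.array(t)-o["position"])*1000).round(1))
    print("x",M[:,0].round(3),"y",M[:,1].round(3),"turn",-((np.radians(ydir)-np.arctan2(M[1,1],M[0,1])+np.pi/2)%np.pi-np.pi/2) if ydir is not None else "")
E
python3 -c "
from h import *
rel([.6625,-.0345,.34],-4.3)"
```

```text
pos [0.4877 0.1573 0.3351] clk 1.4 tool mm [-177.6  189.3   -4.9]
x [0.078 0.997 0.   ] y [ 0.997 -0.078 -0.   ] turn -0.003297118346057948
```

Request:
step_arm(rows=[[0,[-178,189,0],0],[0,[-178,189,0],0],[0,[-178,189,0],0],[0,[-178,189,0],0],[0,[-178,189,0],0],[0,[-178,189,0],0],[0,[-178,189,0],0],[0,[-178,189,0],0],[0,[-178,189,0],0]])

```text
clock: 2.3
position: [0.6609, -0.0311, 0.3361]
ee_rot: [0.733, 0.68, 0.0, 0.0]
contact_force: [0.0, 0.7, 0.4]
grip_width: 1.0
grip_force: 0.0
```

```bash
python3 - <<'E'
from h import *
rel([.6625,-.0345,.34],-4.3)
d=cap("wrist","w1.png")
print(proj(d,[.6625,-.0345,.25]),proj(d,[.6625,-.0345,.213]))
E
```

```text
pos [ 0.6609 -0.0311  0.3361] clk 2.3 tool mm [-3.3  1.9 -3.9]
x [0.074 0.997 0.   ] y [ 0.997 -0.074  0.001] turn 0.0007782803687141904
(np.float64(320.44150479678177), np.float64(209.91853881902193)) (np.float64(320.15307071569185), np.float64(196.96359779955824))
```

View pics/w1.png

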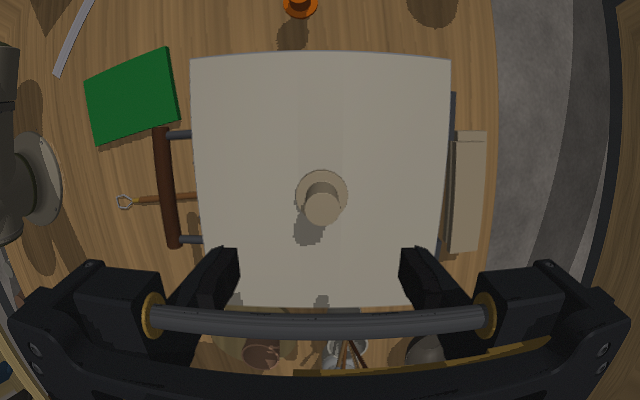

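Wrist view: the knob top is at (321,210), matching the prediction of (320,210). The handle bar runs from (163,128) to (175,248). I descend on the plug.

Request:
step_arm(rows=[[0,[-3,2,30],0],[0,[-3,2,60],0],[0,[-3,2,80],0],[0,[-3,2,93],0],[0,[-3,2,95],0],[0.5,[-3,2,95],0],[0.75,[-3,2,95],0],[0.75,[-3,2,95],0],[0.75,[-3,2,95],0],[0.75,[-3,2,95],0],[0.75,[-3,2,95],0],[0.75,[-3,2,95],0]], force=15)

```text
clock: 3.55
position: [0.6634, -0.0358, 0.2401]
ee_rot: [0.733, 0.68, -0.0, 0.0]
contact_force: [-0.3, -0.1, 0.9]
grip_width: 0.39
grip_force: 0.0
```

Request:
step_arm(rows=[[1,[0,0,0],0],[1,[0,0,0],0],[1,[0,0,0],0],[1,[0,0,0],0]], force=15)

```text
clock: 3.95
position: [0.663, -0.0358, 0.2441]
ee_rot: [0.733, 0.68, 0.001, 0.002]
contact_force: [-10.0, 0.5, 19.4]
grip_width: 0.121
grip_force: 15.8
```

```bash
python3 - <<'E'
from h import *
a=cap("wrist","w2.png")["color"];b=cap("scene","s2.png")["color"]
a=cv2.resize(a[100:400,140:500],None,fx=1.1,fy=1.1);b=cv2.resize(b[110:260,200:380],None,fx=2.2,fy=2.2)
h=330;cv2.imwrite("pics/c2.png",np.hstack([a[:h],b[:h]])[:,:,::-1]);print(arm.get_obs()["contact_force"])
E
```

```text
[-9.59922544  0.96799116 19.13767246]
```

View pics/c2.png

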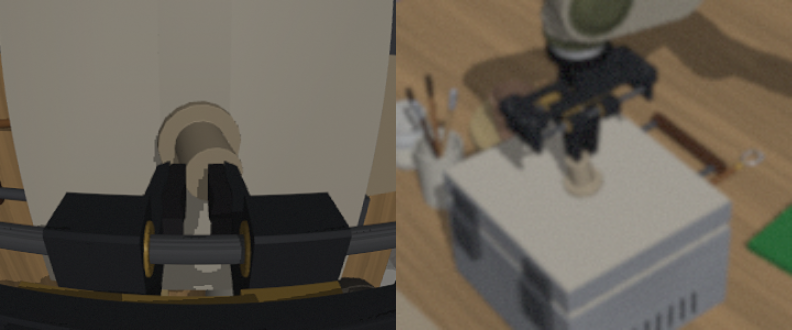

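```bash
python3 - <<'E'
from h import *
d=load("w2.png");o=arm.get_obs();M=R.from_quat(o["ee_rot"]).as_matrix()
f=lambda p:tuple(np.round((np.array(proj(d,p))-[140,100])*1.1,0))
for n,p in dict(tip=[0,0,25],tipL=[0,-5.3,25],tipR=[0,5.3,25],edgeL=[9,-5.3,25],edgeR=[9,5.3,25],topback=[9,5.3,-20]).items(): print(n,f(o["position"]+M@np.array(p)/1000))
for z in(.251,.213):
  print(z,f([.6625,-.0345,z]),"rim",f([.6625,-.0195,z]))
print(f([.6625,-.0345,.205]),f([.6625,-.0095,.213]))
t=cap("top","t2.png");cv2.imwrite("pics/t2c.png",cv2.resize(t["color"][120:220,265:375],None,fx=5,fy=5)[:,:,::-1])
E
```

```text
tip (np.float64(196.0), np.float64(150.0))
tipL (np.float64(187.0), np.float64(150.0))
tipR (np.float64(205.0), np.float64(150.0))
edgeL (np.float64(187.0), np.float64(136.0))
edgeR (np.float64(205.0), np.float64(136.0))
topback (np.float64(208.0), np.float64(173.0))
0.251 (np.float64(195.0), np.float64(174.0)) rim (np.float64(193.0), np.float64(147.0))
0.213 (np.float64(195.0), np.float64(144.0)) rim (np.float64(193.0), np.float64(120.0))
(np.float64(195.0), np.float64(139.0)) (np.float64(192.0), np.float64(104.0))
```

View pics/t2c.png

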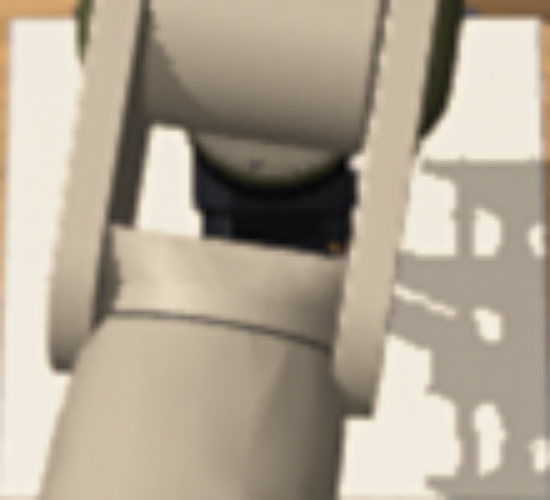

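```bash
python3 - <<'E'
from h import *
d=load("w1.png");W=np.array([0,0,0])
P=np.array([.6609,-.0311,.3361]);M=R.from_quat([.733,.68,0,0]).as_matrix()
for q in([9,44,25],[-9,44,25],[9,44,5],[9,44,-15],[9,61,25],[9,61,5]):print(q,np.round(proj(d,P+M@np.array(q)/1000)))
im=d["color"][200:340,180:460];c=cv2.resize(im,None,fx=1.4,fy=1.4)
e=load("w2.png")["color"][180:300,230:400];e=cv2.resize(e,None,fx=2.3,fy=2.3,interpolation=cv2.INTER_CUBIC)
e=cv2.convertScaleAbs(e,alpha=1.6,beta=30);c=cv2.convertScaleAbs(c,alpha=1.6,beta=30)
n=np.zeros((276,783,3),np.uint8);n[:196,:392]=c;n[:276,392:783]=e;cv2.imwrite("pics/c3.png",n[:,:,::-1])
E
```

```text
[9, 44, 25] [387. 223.]
[-9, 44, 25] [385. 249.]
[9, 44, 5] [394. 236.]
[9, 44, -15] [402. 251.]
[9, 61, 25] [412. 223.]
[9, 61, 5] [421. 235.]
```

View pics/c3.png

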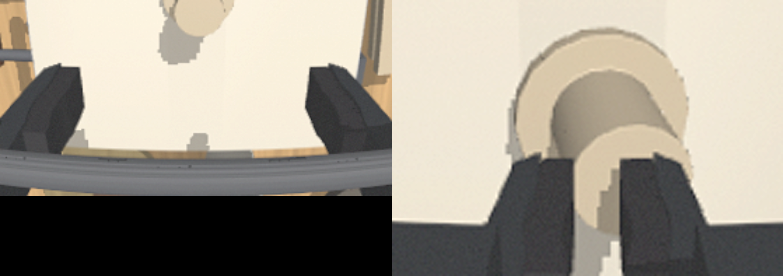

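```bash
python3 - <<'E'
from h import *
s=load("s2.png")
for p in([.663,-.0358,.257],[.663,-.0358,.219],[.663,-.054,.219],[.6625,-.0345,.251],[.6625,-.0345,.213]):
    u=np.array(proj(s,p));print(p,u.round(1),((u-[200,110])*2.2+[396,0]).round())
im=cv2.convertScaleAbs(s["color"][140:215,250:330],alpha=1.4,beta=10)
cv2.imwrite("pics/c4.png",cv2.resize(im,None,fx=7,fy=7,interpolation=cv2.INTER_CUBIC)[:,:,::-1])
E
```

```text
[0.663, -0.0358, 0.257] [284.5 178.8] [582. 151.]
[0.663, -0.0358, 0.219] [284.9 189.3] [583. 174.]
[0.663, -0.054, 0.219] [280.7 186.1] [573. 167.]
[0.6625, -0.0345, 0.251] [285.  180.6] [583. 155.]
[0.6625, -0.0345, 0.213] [285.4 191. ] [584. 178.]
```

View pics/c4.png

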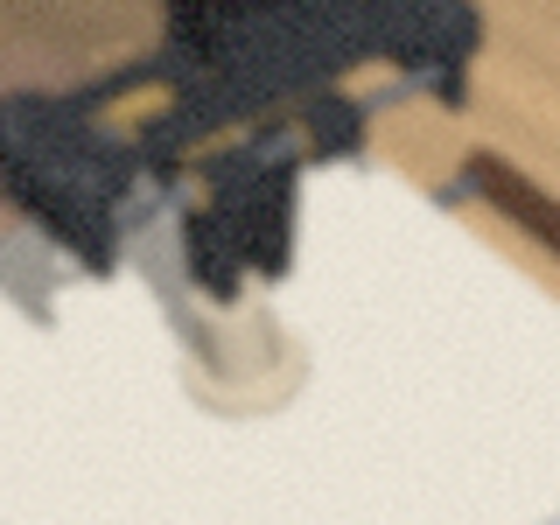

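The fingertips closed on top of the knob. In both the wrist and scene views the tips end near z ≈ 0.25, about 7–13 mm behind the TCP, and not 25 mm ahead of it. I back off, open, and go in deeper.

Request:
step_arm(rows=[[1,[0,0,-10],0],[0.6,[0,0,-25],0],[0,[0,0,-35],0],[0,[0,0,-35],0],[0,[0,0,-35],0],[0,[0,0,-35],0],[0,[0,0,-35],0],[0,[0,0,-35],0],[0,[0,0,-35],0],[0,[0,0,-35],0]], force=15)

```text
clock: 5.1
position: [0.6634, -0.0358, 0.275]
ee_rot: [0.733, 0.68, -0.0, -0.0]
contact_force: [0.6, -0.1, 0.1]
grip_width: 0.803
grip_force: 0.0
```

```bash
python3 - <<'E'
from h import *
o=arm.get_obs();print(o["position"],o["contact_force"],o["grip_width"])
d=cap("wrist","w3.png");s=cap("scene","s3.png")
for n,dd in(("w",d),("s",s)):print(n,np.round(proj(dd,[.6625,-.0345,.251])),np.round(proj(dd,[.6625,-.0345,.213])))
a=d["color"][130:340,170:470];a=cv2.resize(a,None,fx=1.4,fy=1.4)
b=cv2.resize(s["color"][140:215,250:330],None,fx=4.8,fy=3.92)[:294]
cv2.imwrite("pics/c5.png",cv2.convertScaleAbs(np.hstack([a,b]),alpha=1.4,beta=15)[:,:,::-1])
E
```

```text
[ 0.66339503 -0.0358069   0.27502641] [ 0.58469185 -0.13833204  0.10594772] 0.8033449758828647
w [317. 235.] [317. 215.]
s [285. 181.] [285. 191.]
```

View pics/c5.png

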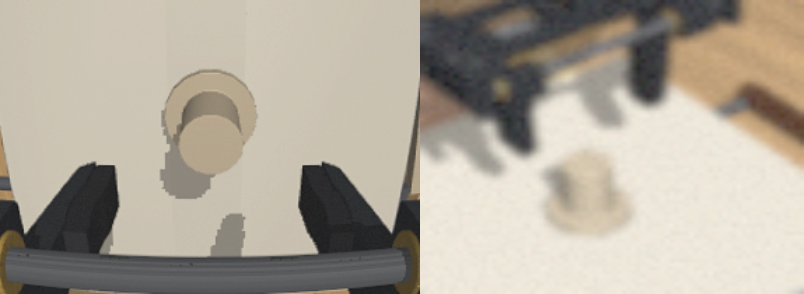

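Request:
step_arm(rows=[[0,[0,1,20],0],[0,[0,1,40],0],[0,[0,1,52],0],[0,[0,1,60],0],[0,[0,1,64],0],[0,[0,1,64],0]])

```text
clock: 5.8
position: [0.6644, -0.0359, 0.2112]
ee_rot: [0.733, 0.68, -0.0, 0.0]
contact_force: [0.3, -0.0, -0.6]
grip_width: 0.997
grip_force: 0.0
```

No contact, so I close.

Request:
step_arm(rows=[[1,[0,0,0],0],[1,[0,0,0],0],[1,[0,0,0],0],[1,[0,0,0],0],[1,[0,0,0],0],[1,[0,0,0],0],[1,[0,0,0],0],[1,[0,0,0],0],[1,[0,0,0],0],[1,[0,0,0],0]], force=20)

```text
clock: 6.8
position: [0.6644, -0.0358, 0.2111]
ee_rot: [0.733, 0.68, -0.0, -0.0]
contact_force: [-0.6, -0.1, -0.1]
grip_width: 0.322
grip_force: 20.0
```

Gripped at 28 mm on the 30 mm knob. I lift straight up.

Request:
step_arm(rows=[[1,[0,0,-10],0],[1,[0,0,-25],0],[1,[0,0,-40],0],[1,[0,0,-60],0],[1,[0,0,-80],0],[1,[0,0,-100],0],[1,[0,0,-110],0],[1,[0,0,-110],0]])

```text
clock: 7.6
position: [0.6647, -0.0359, 0.3227]
ee_rot: [0.733, 0.68, 0.001, 0.001]
contact_force: [1.8, 0.9, -1.7]
grip_width: 0.328
grip_force: 20.0
```

```bash
python3 - <<'E'
from h import *
o=arm.get_obs();print(o["contact_force"],o["grip_width"])
rel([.425,.382,.321],-4.3)
cap("scene","s4.png")
E
```

```text
[ 1.76512012  0.93766335 -1.71662373] 0.3282273367529973
pos [ 0.6647 -0.0359  0.3227] clk 7.6 tool mm [ 398.5 -270.7    0.7]
x [ 0.076  0.997 -0.   ] y [ 0.997 -0.076  0.003] turn -0.00089645035414887
```

Request:
step_arm(rows=[[1,[20,-14,0],0],[1,[50,-34,0],0],[1,[90,-61,0],0],[1,[130,-88,0],0],[1,[170,-116,0],0],[1,[210,-143,0],0],[1,[250,-170,0],0],[1,[290,-197,0],0],[1,[330,-225,0],0],[1,[365,-248,0],0],[1,[388,-264,0],0],[1,[398,-271,0],0]])

```text
clock: 8.85
position: [0.4227, 0.3832, 0.32]
ee_rot: [0.733, 0.681, -0.001, -0.0]
contact_force: [-0.1, 0.0, -1.1]
grip_width: 0.326
grip_force: 20.0
```

Request:
step_arm(rows=[[1,[0,0,0],0],[1,[0,0,40],0],[1,[0,0,80],0],[1,[0,0,120],0],[1,[0,0,150],0],[1,[0,0,170],0],[1,[0,0,180],0],[1,[0,0,180],0],[1,[0,0,180],0]])

```text
clock: 9.75
position: [0.4252, 0.3813, 0.142]
ee_rot: [0.734, 0.679, 0.001, 0.0]
contact_force: [0.2, 0.5, -1.5]
grip_width: 0.323
grip_force: 20.0
```

```bash
python3 - <<'E'
from h import *
o=arm.get_obs();print(o["contact_force"],o["grip_width"]);rel([.425,.382,.2],-4.3)
w=cap("wrist","w5.png");s=cap("scene","s5.png");t=cap("top","t5.png")
p=o["position"];foot=p[2]-.2111+.163;print("foot",foot)
for n,d in(("w",w),("s",s),("t",t)):print(n,np.round(proj(d,[p[0],p[1],foot])),np.round(proj(d,[.425,.382,.016])))
cr=lambda d,x,y,W,H,k:cv2.resize(d["color"][y:y+H,x:x+W],None,fx=k,fy=k,interpolation=cv2.INTER_CUBIC)
a=cr(w,140,60,400,300,1);b=cr(s,370,220,130,100,3)[:300,:390]
cv2.imwrite("pics/c6.png",cv2.convertScaleAbs(np.hstack([a,b]),alpha=1.3,beta=10)[:,:,::-1])
E
```

```text
[ 0.19598681  0.51776191 -1.45510439] 0.3226151382603019
pos [0.4252 0.3813 0.142 ] clk 9.75 tool mm [  0.7  -0.2 -58. ]
x [0.077 0.997 0.001] y [ 0.997 -0.077  0.001] turn -0.0017288446376799715
foot 0.09393317807455329
w [318. 223.] [318. 192.]
s [452. 259.] [447. 277.]
t [170. 280.] [179. 281.]
```

View pics/c6.png

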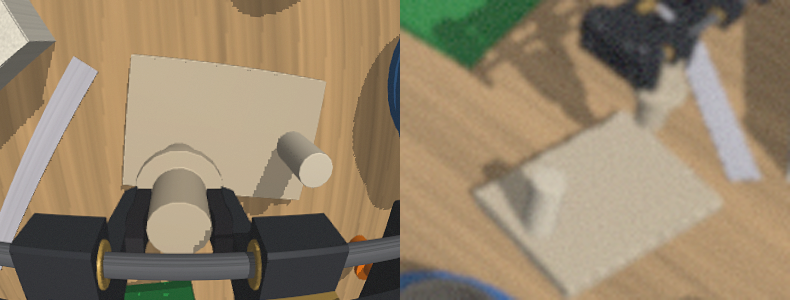

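The last view shows the plug held upright. Its foot is at scene (452,262), against (452,259) predicted. The target at wrist (318,192) is on the free half, well clear of the post. I lower it gently.

Request:
step_arm(rows=[[1,[0,0,30],0],[1,[0,0,50],0],[1,[0,0,60],0],[1,[0,0,64],0],[1,[0,0,67],0],[1,[0,0,69],0],[1,[0,0,69],0]])

```text
clock: 10.6
position: [0.4246, 0.3817, 0.0726]
ee_rot: [0.733, 0.68, 0.0, 0.0]
contact_force: [0.3, 0.7, -1.0]
grip_width: 0.325
grip_force: 20.0
```

Request:
step_arm(rows=[[1,[0,0,1.5],0],[1,[0,0,3],0],[1,[0,0,4.5],0],[1,[0,0,5],0]])

```text
clock: 11.0
position: [0.4243, 0.3815, 0.067]
ee_rot: [0.733, 0.68, -0.0, -0.0]
contact_force: [-0.3, 0.0, -1.1]
grip_width: 0.324
grip_force: 20.0
```

Not touching yet; foot predicted at about 0.019.

Request:
step_arm(rows=[[1,[0,0,1],0],[1,[0,0,2],0],[1,[0,0,2.5],0],[1,[0,0,2.5],0]])

```text
clock: 11.4
position: [0.4244, 0.3815, 0.0645]
ee_rot: [0.733, 0.68, -0.0, -0.0]
contact_force: [-0.2, -0.2, -1.3]
grip_width: 0.326
grip_force: 20.0
```

Request:
step_arm(rows=[[1,[0,0,1],0],[1,[0,0,1.5],0],[1,[0,0,1.5],0]])

```text
clock: 11.7
position: [0.4246, 0.3818, 0.0641]
ee_rot: [0.733, 0.68, 0.001, 0.0]
contact_force: [-1.8, -0.7, 6.6]
grip_width: 0.328
grip_force: 20.0
```

Request:
step_arm(rows=[[1,[0,0,1],0],[1,[0,0,1],0]])

```text
clock: 11.9
position: [0.4248, 0.382, 0.064]
ee_rot: [0.733, 0.68, 0.001, 0.0]
contact_force: [-3.7, -1.9, 14.9]
grip_width: 0.325
grip_force: 20.0
```

Seated. I relieve the push and release; only a modest opening is needed, and it can open fully while it rises.

Request:
step_arm(rows=[[1,[0,0,-1.5],0],[1,[0,0,-1.5],0],[0.55,[0,0,-1.5],0],[0.4,[0,0,-1.5],0],[0.2,[0,0,-1.5],0],[0,[0,0,-1.5],0],[0,[0,0,-1.5],0],[0,[0,0,-1.5],0],[0,[0,0,-10],0],[0,[0,0,-30],0],[0,[0,0,-70],0],[0,[0,0,-110],0]])

```text
clock: 13.1
position: [0.4241, 0.3814, 0.1737]
ee_rot: [0.733, 0.68, -0.0, -0.0]
contact_force: [0.9, 0.1, 0.6]
grip_width: 1.001
grip_force: 0.0
```

```bash
python3 - <<'E'
from h import *
w=cap("wrist","w6.png");s=cap("scene","s6.png");t=cap("top","t6.png")
# verify plug upright on offcut: compare images to s0 -> changed blob
a=load("scene0.png")["color"]
D=cv2.absdiff(cv2.GaussianBlur(a,(5,5),0),cv2.GaussianBlur(s["color"],(5,5),0)).max(2)
m=(D>22).astype(np.uint8);m[:, :390]=0;m[:,500:]=0;m[:240]=0;m[330:]=0
n,l,st,ce=cv2.connectedComponentsWithStats(m);print([x for x in st[1:].tolist() if x[4]>15])
for z in(.016,.066,.104):print(np.round(proj(s,[.425,.382,z])),np.round(proj(w,[.425,.382,z])))
# wrist: brightest component around knob top
h=cv2.cvtColor(w["color"],cv2.COLOR_RGB2GRAY);u,v=map(int,proj(w,[.425,.382,.104]))
print(h[v-40:v+41:8,u-40:u+41:8])
# handle via scene now (arm may clear)
rel([.4884,-.021,.32],-4.3)
E
```

```text
[[398, 240, 8, 6, 25], [442, 240, 12, 7, 57], [425, 253, 26, 26, 301], [449, 254, 10, 14, 78]]
[447. 277.] [319. 184.]
[450. 266.] [319. 198.]
[453. 257.] [319. 212.]
[[131 130 129 119 132 131 132 124 131 131 131]
 [130 131 132 131 131 126 132 131 126 132 131]
 [129 130 129 131  93 104 104 133 130 130 131]
 [129 129 129  79 130 130 130  88 130 130 130]
 [129 130 129 132 130 129 129 130 129 130 130]
 [130  88  88 129 128 129 129 129 129 130 130]
 [129  88  88  92 129 128 129 118 130 130 128]
 [129  88  87  87  86 101  82 129 129 129 129]
 [ 77  77  76  79  90  87 130 129 129 129 128]
 [115  79  73  77  75  77  87  78  80  70  69]
 [118  78  75  78 112 116 112 115 116 102 103]]
pos [0.4252 0.3821 0.1751] clk 13.25 tool mm [-396.7   94.3 -145.8]
x [0.076 0.997 0.003] y [ 0.997 -0.076  0.005] turn -0.0008547677543890853
```

Request:
step_arm(rows=[[0,[0,0,-50],0],[0,[0,0,-100],0],[0,[-30,7,-146],0],[0.3,[-80,19,-146],0],[0.5,[-130,31,-146],0],[0.5,[-180,43,-146],0],[0.5,[-230,54,-146],0],[0.5,[-280,66,-146],0],[0.5,[-330,78,-146],0],[0.5,[-375,89,-146],0],[0.5,[-397,94,-146],0],[0.5,[-397,94,-146],0]])

```text
clock: 14.45
position: [0.4881, -0.0246, 0.3166]
ee_rot: [0.735, 0.678, -0.001, -0.001]
contact_force: [0.3, 0.3, 0.9]
grip_width: 0.501
grip_force: 0.0
```

```bash
cat > hm.py <<'E'
from h import *
def brown(d,c,r=90):
    h=cv2.cvtColor(d["color"],cv2.COLOR_RGB2HSV)
    m=cv2.inRange(h,(0,90,25),(13,255,125));k=np.zeros_like(m);u,v=map(int,c)
    k[max(0,v-r):v+r,max(0,u-r):u+r]=255;m&=k
    m=cv2.morphologyEx(m,cv2.MORPH_OPEN,np.ones((3,3)))
    c=max(cv2.findContours(m,0,2)[0],key=cv2.contourArea);b=cv2.minAreaRect(c);p=cv2.boxPoints(b)
    p=p[np.argsort(p[:,1])] if np.ptp(p[:,1])>np.ptp(p[:,0]) else p[np.argsort(p[:,0])]
    return b,(p[0]+p[1])/2,(p[2]+p[3])/2
E
python3 - <<'E'
from hm import *
P=[.4895,-.0215,.185]
o=arm.get_obs();print(o["grip_width"]);rel([.4895,-.0215,.161],-4.3)
w=cap("wrist","w7.png");s=load("s6.png")
for d in(w,s):
    c=proj(d,P);b,e1,e2=brown(d,c);print(np.round(c),b,e1,e2)
    print([np.round(proj(d,[P[0]+.0746*y*1,P[1]+y,.185])) for y in(.07,-.07)])
    d["e"]=(e1,e2)
for a,b_ in((0,0),(1,1),(0,1),(1,0)):print(tri((w,*w["e"][a]),(s,*s["e"][b_])))
E
```

```text
0.5014816999057509
pos [ 0.4881 -0.0246  0.3166] clk 14.45 tool mm [  3.2   1.6 155.6]
x [0.081 0.997 0.   ] y [ 0.997 -0.081 -0.003] turn -0.005702996602299226
[320. 188.] ((322.0, 184.5), (141.0, 22.0), 90.0) [322. 114.] [322. 255.]
[array([320., 114.]), array([320., 253.])]
[333. 174.] ((338.3088073730469, 178.98529052734375), (12.176399230957031, 5.144957542419434), 30.963754653930664) [333.08823 175.85294] [343.5294  182.11765]
[array([348., 186.]), array([318., 163.])]
(array([0.51191368, 0.03306803, 0.22223539]), [np.float64(0.022489713542887618), np.float64(0.02248971354288769)])
(array([ 0.47276366, -0.04659552,  0.1698562 ]), [np.float64(0.0506047520538352), np.float64(0.05060475205383518)])
(array([0.50137535, 0.04391408, 0.20090548]), [np.float64(0.00686347111697291), np.float64(0.006863471116972945)])
(array([ 0.47602603, -0.0687342 ,  0.16664317]), [np.float64(0.03218425404727281), np.float64(0.032184254047272716)])
```

Request:
step_arm(rows=[[0.5,[3,3,40],0],[0.5,[3,3,80],0],[0.5,[3,3,110],0],[0.5,[3,3,130],0],[0.5,[3,3,145],0],[0.5,[3,3,153],0],[0.5,[3,3,155],0],[0.5,[3,3,155],0]])

```text
clock: 15.3
position: [0.4913, -0.0182, 0.1634]
ee_rot: [0.733, 0.68, 0.0, 0.0]
contact_force: [-0.4, -0.5, 0.5]
grip_width: 0.5
grip_force: 0.0
```

Request:
step_arm(rows=[[0.6,[0,0,2],0],[0.7,[0,0,2],0],[1,[0,0,2],0],[1,[0,0,2],0],[1,[0,0,2],0],[1,[0,0,2],0],[1,[0,0,2],0],[1,[0,0,2],0]], force=30)

```text
clock: 16.1
position: [0.4906, -0.0186, 0.1613]
ee_rot: [0.733, 0.68, -0.0, -0.0]
contact_force: [-5.5, -0.1, 4.7]
grip_width: 0.217
grip_force: 30.0
```

```bash
python3 - <<'E'
from h import *
o=arm.get_obs();print(o["contact_force"],o["torque"]);rel(o["position"],-4.3)
cap("wrist","w8.png")
for k in range(1,13):
    th=np.radians(2.5*k);a=th+np.arctan2(20,304);r=304.66;print(2.5*k,round(304-r*np.cos(a),1),round(r*np.sin(a)-20,1))
E
```

```text
[-5.51498046 -0.0612665   4.70816588] [-0.08130463  0.97233125  0.00937701]
pos [ 0.4906 -0.0186  0.1613] clk 16.1 tool mm [0. 0. 0.]
x [ 0.076  0.997 -0.   ] y [ 0.997 -0.076 -0.001] turn -0.0009340235359551752
2.5 1.2 13.2
5.0 2.9 26.4
7.5 5.2 39.5
10.0 8.1 52.5
12.5 11.5 65.3
15.0 15.5 78.0
17.5 20.1 90.5
20.0 25.2 102.8
22.5 30.8 114.8
25.0 36.9 126.6
27.5 43.6 138.1
30.0 50.7 149.3
```

Request:
step_arm(rows=[[1,[0,0.4,-5.3],0],[1,[0,0.9,-10.6],0],[1,[0,1.5,-15.9],0],[1,[0,2.2,-21.1],0],[1,[0,2.9,-26.4],0],[1,[0,3.8,-31.6],0],[1,[0,4.7,-36.9],0],[1,[0,5.7,-42.1],0],[1,[0,6.9,-47.3],0],[1,[0,8.1,-52.5],0],[1,[0,8.1,-52.5],0]])

```text
clock: 17.25
position: [0.4983, -0.0192, 0.2141]
ee_rot: [0.733, 0.68, -0.001, -0.001]
contact_force: [-7.9, -1.6, -3.2]
grip_width: 0.212
grip_force: 30.0
```

```bash
cat > an.py <<'E'
from hm import *
import sys
o=arm.get_obs();print("F",o["contact_force"].round(1),"T",o["torque"].round(2),o["grip_width"],o["position"],o["clock"])
k=np.array([.9971,-.0755,0]);ky=np.array([.0755,.9971,0]);C=np.array([.6625,-.0345,0])
H=C+.132*k+[0,0,.165]
def pt(d,y,z,th):  # lid frame: d fwd of hinge, z above hinge line, shut
    c,s=np.cos(th),np.sin(th); return H+ky*y-k*(d*c-z*s)+np.array([0,0,d*s+z*c])
s=cap("scene",sys.argv[1])
t=cap("top","t"+sys.argv[1])
# lid top mask in scene: brightness; nearest image edge = compare hull to predicted corners per angle
for n,d in(("s",s),("t",t)):
  for th in map(float,sys.argv[2:]):
    q=np.radians(th);print(n,th,[tuple(np.round(proj(d,pt(a,y,.04,q)),1)) for a,y in((.257,.135),(.257,-.135),(.007,.135),(.007,-.135))])
E
python3 an.py s9.png 0 9 10
```

```text
F [-7.9 -1.6 -3.2] T [-0.22  1.64 -0.07] 0.21177918477117363 [ 0.49831128 -0.01921039  0.21405604] 17.25
s 0.0 [(np.float64(351.3), np.float64(200.1)), (np.float64(292.1), np.float64(153.2)), (np.float64(277.5), np.float64(241.7)), (np.float64(221.6), np.float64(186.4))]
s 9.0 [(np.float64(349.6), np.float64(190.7)), (np.float64(289.4), np.float64(143.8)), (np.float64(275.4), np.float64(242.6)), (np.float64(219.7), np.float64(187.2))]
s 10.0 [(np.float64(349.3), np.float64(189.8)), (np.float64(288.9), np.float64(142.8)), (np.float64(275.2), np.float64(242.8)), (np.float64(219.4), np.float64(187.3))]
t 0.0 [(np.float64(264.7), np.float64(219.2)), (np.float64(374.5), np.float64(219.1)), (np.float64(267.4), np.float64(123.6)), (np.float64(372.1), np.float64(123.5))]
t 9.0 [(np.float64(262.6), np.float64(212.4)), (np.float64(376.3), np.float64(212.3)), (np.float64(267.4), np.float64(121.2)), (np.float64(372.1), np.float64(121.1))]
t 10.0 [(np.float64(262.3), np.float64(211.5)), (np.float64(376.5), np.float64(211.4)), (np.float64(267.4), np.float64(120.9)), (np.float64(372.0), np.float64(120.8))]
```

Request:
step_arm(rows=[[1,[0,1.6,-6.4],0],[1,[0,3.4,-12.8],0],[1,[0,5.3,-19.2],0],[1,[0,7.4,-25.5],0],[1,[0,9.6,-31.8],0],[1,[0,12,-38],0],[1,[0,14.5,-44.2],0],[1,[0,17.1,-50.3],0],[1,[0,17.1,-50.3],0]])

```text
clock: 18.25
position: [0.5146, -0.0205, 0.2649]
ee_rot: [0.733, 0.68, -0.002, -0.001]
contact_force: [-14.7, -1.4, 1.6]
grip_width: 0.215
grip_force: 30.0
```

```bash
cat > lidang.py <<'E'
from hm import *
import sys
k=np.array([.9971,-.0755,0]);ky=np.array([.0755,.9971,0]);H=np.array([.6625,-.0345,.165])+.132*k
def pt(d,y,z,th):
    c,s=np.cos(th),np.sin(th); return H+ky*y-k*(d*c-z*s)+np.array([0,0,d*s+z*c])
from scipy.optimize import minimize_scalar
o=arm.get_obs();print("F",o["contact_force"].round(1),"T",o["torque"].round(2),round(o["grip_width"],3),o["position"].round(4),o["clock"])
# side (+y) top edge of lid in the scene view: white top above darker steel band. sample gradient along normals near mid edge
def score(d,th,z=.04):
    g=cv2.GaussianBlur(cv2.cvtColor(d["color"],cv2.COLOR_RGB2GRAY),(3,3),0).astype(np.float32)
    v=0
    for a in np.linspace(.03,.245,40):
        u=np.array(proj(d,pt(a,.135,z,th)));up=np.array(proj(d,pt(a,.128,z,th)));dn=np.array(proj(d,pt(a,.135,z-.007,th)))
        f=lambda p:cv2.remap(g,np.float32([[p[0]]]),np.float32([[p[1]]]),1)[0,0]
        v+=f(up)-f(dn)
    return v/40
for fn in sys.argv[1:]:
    d=load(fn) if fn in("scene0.png",) or __import__("os").path.exists("pics/"+fn) else cap("scene",fn)
    A=np.arange(-5,45,.5);S=np.array([score(d,np.radians(a)) for a in A]);i=np.argsort(-S)[:5];print(fn,A[i],S[i].round(1))
E
python3 lidang.py scene0.png s9.png s10.png
```

```text
F [-14.7  -1.4   1.6] T [-0.19  2.57 -0.04] 0.215 [ 0.5146 -0.0205  0.2649] 18.25
scene0.png [-2.  -1.5 -2.5 -1.  -3. ] [32.2 32.2 31.5 31.2 30.1]
s9.png [8.  7.5 8.5 7.  9. ] [37.1 36.8 36.3 35.8 34.8]
s10.png [17.5 18.  17.  18.5 16.5] [39.3 38.9 38.8 37.7 37.4]
```

Request:
step_arm(rows=[[1,[0,1.2,-6],0],[1,[0,3.6,-12],0],[1,[0,6.6,-18],0],[1,[0,9.7,-23.8],0],[1,[0,13,-29.6],0],[1,[0,16.4,-35.3],0],[1,[0,19.9,-40.9],0],[1,[0,23.5,-46.5],0],[1,[0,23.5,-46.5],0],[1,[0,23.5,-46.5],0]])

```text
clock: 19.3
position: [0.5387, -0.0223, 0.3118]
ee_rot: [0.733, 0.68, -0.001, -0.0]
contact_force: [-12.2, -1.4, 2.5]
grip_width: 0.217
grip_force: 30.0
```

```bash
python3 lidang.py s11.png; python3 - <<'E'
from lidang import *
t=cap("top","t11.png");w=cap("wrist","w11.png");s=load("s11.png")
# front top corners measured in the top view: white mask hull
for d,n in((t,"t"),(load("top0.png"),"t0")):
    h=cv2.cvtColor(d["color"],cv2.COLOR_RGB2HSV)
    g=cv2.cvtColor(d["color"],cv2.COLOR_RGB2GRAY)
    m=cv2.inRange(h,(0,0,150),(40,50,255));m[:90]=0;m[235:]=0;m[:,:245]=0;m[:,395:]=0
    c=np.vstack([c for c in cv2.findContours(m,0,2)[0] if cv2.contourArea(c)>150]);print(n,cv2.approxPolyDP(cv2.convexHull(c),4,True)[:,0].tolist())
for th in(26,28,29,30,31):print(th,[np.round(proj(t,pt(a,y,.04,np.radians(th))),1).tolist() for a,y in((.257,.135),(.257,-.135),(.007,.135))])
E
```

```text
F [-12.2  -1.4   2.5] T [-0.17  2.38 -0.01] 0.217 [ 0.5387 -0.0223  0.3118] 19.3
s11.png [27.  27.5 28.  26.5 26. ] [39.3 39.3 38.5 38.4 36.7]
F [-11.9  -1.7   3.3] T [-0.2   2.38 -0.  ] 0.212 [ 0.5387 -0.0223  0.3117] 19.35
t [[372, 117], [380, 184], [372, 221], [342, 234], [266, 234], [258, 183], [267, 118]]
t0 [[372, 124], [374, 219], [265, 220], [267, 124]]
26 [[258.7, 191.7], [379.4, 191.6], [267.6, 117.1]]
28 [[258.3, 188.6], [379.7, 188.5], [267.7, 116.7]]
29 [[258.1, 187.0], [379.9, 186.9], [267.7, 116.5]]
30 [[257.9, 185.4], [380.1, 185.3], [267.7, 116.3]]
31 [[257.7, 183.8], [380.2, 183.6], [267.7, 116.1]]
```

```bash
python3 - <<'E'
from lidang import *
def sc(d,th,A,Y,da,dy):
    g=cv2.cvtColor(d["color"],cv2.COLOR_RGB2GRAY).astype(np.float32);v=[]
    for a in A:
        for y in Y:
            P=[proj(d,pt(a+e*da,y+e*dy,.04,th)) for e in(-1,1)]
            q=[cv2.remap(g,np.float32([[p[0]]]),np.float32([[p[1]]]),1)[0,0] for p in P];v.append(q[0]-q[1])
    return np.mean(v)
def best(d,lo,hi,*a):
    T=np.arange(lo,hi,.25);S=np.array([sc(d,np.radians(t),*a) for t in T]);m=S>S.max()*.97;return round(T[m].mean(),2),round(S.max(),1)
L=np.linspace
for nm,f0,f1 in(("top","top0.png","t11.png"),("scene","scene0.png","s11.png")):
  for lab,a in(("front y+",([.257],L(.1,.132,15),.004,0)),("front y-",([.257],L(-.132,-.1,15),.004,0)),("side+",(L(.15,.25,30),[.135],0,.004)),("side-",(L(.15,.25,30),[-.135],0,-.004))):
    print(nm,lab,best(load(f0),-8,8,*a),best(load(f1),22,38,*a))
E
```

```text
F [-11.9  -1.    1.9] T [-0.11  2.37 -0.02] 0.219 [ 0.5387 -0.0223  0.3117] 19.45
top front y+ (np.float64(-0.75), np.float32(152.1)) (np.float64(28.62), np.float32(70.9))
top front y- (np.float64(-0.88), np.float32(149.7)) (np.float64(31.5), np.float32(65.4))
top side+ (np.float64(3.0), np.float32(89.8)) (np.float64(30.38), np.float32(59.2))
top side- (np.float64(1.25), np.float32(132.9)) (np.float64(29.38), np.float32(125.7))
scene front y+ (np.float64(0.38), np.float32(32.5)) (np.float64(36.38), np.float32(45.1))
scene front y- (np.float64(-0.25), np.float32(27.9)) (np.float64(30.25), np.float32(35.1))
scene side+ (np.float64(-1.25), np.float32(27.4)) (np.float64(28.12), np.float32(35.0))
scene side- (np.float64(0.0), np.float32(17.4)) (np.float64(29.38), np.float32(41.1))
```

Five reads of the lid angle corrected for the shut-lid offset, four between 29.4° and 30.5° and one outlier at 32.4°, give about 30°. The arm kinematics agree with 29–30°. I hold, confirm it is steady and the plug is standing, then hand in.

Request:
step_arm(rows=[[1,[0,0,0],0],[1,[0,0,0],0],[1,[0,0,0],0],[1,[0,0,0],0],[1,[0,0,0],0]])

```text
clock: 19.95
position: [0.5387, -0.0223, 0.3117]
ee_rot: [0.733, 0.68, -0.001, -0.0]
contact_force: [-13.2, -0.7, 2.1]
grip_width: 0.218
grip_force: 30.0
```

```bash
python3 - <<'E'
from h import *
s=cap("scene","s12.png")
a=load("scene0.png")["color"]
D=cv2.absdiff(cv2.GaussianBlur(a,(5,5),0),cv2.GaussianBlur(s["color"],(5,5),0)).max(2)
m=(D>18).astype(np.uint8);m[:,:400]=0;m[:,490:]=0;m[:245]=0;m[330:]=0
n,l,st,ce=cv2.connectedComponentsWithStats(m);print([x for x in st[1:].tolist() if x[4]>10])
print("foot/top expected",np.round(proj(s,[.425,.382,.016])),np.round(proj(s,[.425,.382,.104])))
for b in("t11.png",):
    t=load(b);D=cv2.absdiff(load("top0.png")["color"],t["color"]).max(2);m=(D>30).astype(np.uint8);m[:,:145]=0;m[:,215:]=0;m[:225]=0;m[310:]=0
    st=cv2.connectedComponentsWithStats(m)[2];print("top",[x for x in st[1:].tolist() if x[4]>5],np.round(proj(t,[.425,.382,.016])),np.round(proj(t,[.425,.382,.104])))
o=arm.get_obs();print(o["position"],o["dq"].round(4),o["contact_force"])
E
python3 lidang.py s12.png
```

```text
[[424, 253, 36, 27, 426]]
foot/top expected [447. 277.] [453. 257.]
top [[170, 273, 31, 23, 416], [206, 284, 9, 15, 95]] [179. 281.] [168. 280.]
[ 0.53868656 -0.02229189  0.31164479] [ 0.0015  0.0002 -0.0011  0.0008 -0.0005  0.0006] [-13.47605003  -1.07605115   2.94783459]
F [-13.5  -1.1   2.9] T [-0.11  2.38  0.02] 0.216 [ 0.5387 -0.0223  0.3116] 20.0
s12.png [27.  27.5 28.  26.5 26. ] [39.2 39.2 38.3 38.3 36.7]
```

```bash
python3 -c "
from rig import arm
print(arm.hand_in())"
```

```text
the job is handed in; nothing more can be done
None
```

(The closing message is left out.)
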